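# Tighten the recessed clamp bolt of a display riser with a hex key

### The arm

A 7-joint arm with a two-finger parallel gripper is mounted at the origin on the work surface. World frame = base frame: x ahead of the robot, y to its left, z up, the work surface at z = 0. Lengths are in mm, angles in rad, forces in N, time in s.
With the tool pointing down it reaches from about 400 to 875 mm from the base axis. Payload 19.3 kg.
Tool frame: the origin (TCP) lies at the very end of the fingers, on their centre line; the grasp point (between the pads) lies 19 mm behind it; z points along the fingers, y is the line along which they close (so a half turn about z gives the same grasp; the last joint's range is limited). The gripper opens to 85 mm and grips with 20 to 120 N. Pads are 22 mm wide; open, the fingers measure 114 mm over their backs; the gripper's body (76 mm by 85 mm) begins 54 mm behind the grasp point. The pads swing forward as they close: fully open they stand 13 mm farther back than shut.
Start: joints at [1.111, 0.521, -0.036, 1.599, 0.021, 1.021, -0.113], TCP at [237.474, -578.118, 231.291] pointing down, gripper open.
Joint ranges: [-2.91, 2.91], [-0.3, 2.13], [-1.5, 1.42], [0.17, 2.43], [-1.26, 4.41], [0.16, 1.93], [-2.52, 2.52]. Speed limits (rad/s): [1.89, 1.89, 2.39, 2.39, 3.01, 3.01, 3.01].

### API

Orientations are given as a unit quaternion [w, x, y, z].
In Python, from workcell import state, read_camera, calibration, job_done, find_in gives the robot as it stands. The module is installed in compiled form; this text tells all that it offers.
- The arm moves only by the tool jog_arm, never from a script. Its arguments are lists of equal length, an entry for each row: "translation": the shift along the world's x, y, z normalised to -1 to 1, where 1 is 0.5 m, a list of three; "rotation": the turn, a rotation vector about the world's x, y, z normalised to -1 to 1, where 1 is 180 degrees, a list of three; "gripper": the gripper's target within -1 to 1 (fully open at 1, half-way at 0, shut at -1). A call has 1 to 20 rows; each row is the pose to reach, as a shift and turn from the pose commanded when the call began, turning the shorter way round; what a row does not reach only later rows make up. A row lasts 1/10 s, in which the tool goes at most 50 mm and 8.59 degrees, less where a joint would pass 70% of its speed; a pose out of reach is approached as far as the arm can. A call with a number of a shift or a turn outside -1 to 1 is refused whole. A call with a gripper value outside its range is refused whole. The fingers move at their own pace and stop on an object; "newtons" is the grip in N (left out, the last holds). Time passes only in rows, so rows that repeat a pose let the fingers close. It gives the time, the measured TCP pose, the force, the opening and the grip force at its end, in the units of the state.
- state(): the state, without advancing time (a new reading comes with each control period).
- read_camera(name): name is "scene" or "top"; returns the picture (420x560x3 uint8, red, green, blue); there is no depth.
- calibration(name): a dict with "intrinsics" (3x3 intrinsics, pixels), "R" (3x3) and "t" (3): a world point X has camera coordinates R X + t. Camera axes: x right, y down, z forward; pixel columns grow to the right and rows downward; lengths in mm; the calibration is good to about 2 mm. A picture is of the moment at which its call begins. calibration takes no time and is no camera call.
- job_done(): hands the job in; it is judged then, once.
Trained networks look in the newest picture that a camera, given by its name, has taken for a name from the list of things; names that differ only in an ending like _2 or _b are one class to them, and where a whole thing is asked for, a point or a joint stands for the part that bears it (a point fixed in the world has none). Each returns a list of dicts, best first, with "p" (0 to 1); they miss things now and then, are a little off and sometimes report something else, mostly with a low value. They report only what shows in the picture. A call takes as long as a camera call. They do not tell look-alikes from the thing itself.
- find_in(name, camera): "uv" ([column, row] in pixels, amid what is visible of it).
The state is a dict: "clock": time; "qpos": joint angles; "qd": joint speeds; "effort": joint torques, N m; "position": TCP position; "ee_rot": TCP orientation; "contact_force": force on the tool from outside, world axes, zero at the start; "moment": the same for the moment, N m; "finger_gap": opening from 0.0 (shut) to 1.0 (fully open); "grasp_force": force on a finger pad.
Only numpy, scipy, OpenCV 4.12 (cv2) and the standard library are available. Lean on these libraries where they do the work, as an engineer would, in place of code of your own. Each camera call takes 0.05 s, during which the arm holds its last target. There are 200 camera calls.

### The job

The bolt under the open hole in the wooden display riser is loose. Take the square-handled hex key out of its wooden block, feel for the bolt's hex socket down in the hole, and turn the bolt clockwise with the key, regrasping as you go, until it comes up tight against its stop. Leave the key standing fully seated in the bolt, let go of it, and keep the pottery where it is.

Things in the scene. Friction and masses are not known exactly. Their poses are not given: they have to be found in the camera images.
- handle_mid (a point): Centre of the handle of the hex key, which stands upright in a hole of a wooden block. Handle: dark steel, square, 28 x 28 mm, 60 mm tall; x and y of this frame are square to its faces, z points up along the key. Below it a steel hexagonal shaft, 80 mm long. Mass about 0.5 kg.
- key_tip (a point): Middle of the lower end of the key's shaft, 110 mm below the handle's centre along the key's axis; same axes. The shaft is 20 mm across flats, 23.1 mm across corners, its last 2.5 mm tapering to a 15 mm round tip. Two opposite flats face the +x and -x sides of the handle.
- tool_block: Light wooden block, 80 x 120 x 45 mm tall, fixed, that holds the key in a round hole at its middle, 29 mm wide and 38 mm deep. Origin under its centre.
- riser: Wooden display riser, a low bench 150 (x) x 360 (y) mm and 70 mm high, fixed; origin on the counter under its centre. The open hole is 110 mm from its centre towards +y; pottery stands on the other half.
- bore_mouth (a point): Centre of the open round hole, level with the riser's top; z up, axes as the riser's. The hole is 28 mm wide (mouth bevelled 1.5 mm), 16 mm deep, down to the steel bolt head, coaxial with it. In the head is a hex socket 21.2 mm across flats, a further 22 mm deep: a fully seated key has its tip 38 mm below the riser's top.
- bolt (a joint): Turn of the bolt, rad, growing clockwise seen from above (tightening). It stays at one height, drags with about 0.1 N m, starts at 0.2 to 1.0 and meets a firm stop at 4.2. How its hexagon is turned differs each time and is not given, nor told by this value; it repeats every 60 degrees and lets the key in within about 6 degrees.
- dish: Blue glazed bowl standing on the riser, 76 mm wide, 28 mm tall; origin under its centre. Bystander.
- jarlet: Small terracotta jar with lid on the riser, 48 mm wide, 45 mm tall; origin under its centre. Bystander.
- mug_a: Terracotta mug with handle, 80 mm wide, 85 mm tall, standing on the counter; origin under its centre. Bystander.
- mug_b: Blue mug with handle, 76 mm wide, 75 mm tall, standing on the counter; origin under its centre. Bystander.
- beaker: Amber cup, 72 mm wide, 95 mm tall, standing on the counter; origin under its centre. Bystander.
Not all that is in view belongs to the job. Leave any yellow look-alike of the part that bears handle_mid alone.

How it is judged (in metres and radians):
On the way, in this order (a step that is already met when the one before it is completed fails the run):
1. the key's shaft is down in the hex socket of the still loose bolt (z of key_tip in the frame of bore_mouth below -0.026 m and horizontal distance between key_tip and bore_mouth below 0.004 m and value of joint bolt below 3 rad), for 0.2 s.
2. the bolt is turned home to its stop with the key in it (value of joint bolt above 4.08 rad and z of key_tip in the frame of bore_mouth below -0.026 m and horizontal distance between key_tip and bore_mouth below 0.004 m), for 0.1 s.
At the end, for the whole second after the job is handed in: The bolt is within 0.12 rad of its stop (joint over 4.08), and the key stands in the socket, let go: its tip at least 33 mm below the riser's top, within 4 mm of the hole's axis, leaning less than 0.14 rad (value of joint bolt above 4.08 rad and z of key_tip in the frame of bore_mouth below -0.033 m and horizontal distance between key_tip and bore_mouth below 0.004 m and angle between key_tip's own z axis and vertical below 0.14 rad); the robot touches nothing.
It fails at once if a piece of pottery is shifted by more than 30 mm (distance of any of dish, jarlet, mug_a, mug_b, beaker from where it was at the start of the episode above 0.03 m).
It also fails if it takes over 67 s, if anything falls off the work surface, if the arm or the gripper's body presses on something with over 40 N, if the wrist force passes 120 N, or if a joint passes its speed limit or range.

## Working session

There is one attempt and no reset: what is moved stays moved. The work goes in short steps, Python scripts to look and compute and a tool call to move; the robot and the scene stay as the last step left them, time stands still between calls to the robot, and variables do not carry over. Pictures are saved under pics/ and viewed, at most 10 in all, crops included, and the job is handed in when it is done.

Besides the shell and the picture viewer there is one more tool, called after "Request:" as name(argument=value, ...), one argument or row to a line, values as JSON. jog_arm: Moves the arm, as the interface text tells. Scaled input: -1 to 1 covers 0.5 m each way for a shift and 180 degrees each way for a turn. Its arguments: {"type":"object","properties":{"translation":{"type":"array","items":{"type":"array","items":{"type":"number","minimum":-1,"maximum":1}}},"rotation":{"type":"array","items":{"type":"array","items":{"type":"number","minimum":-1,"maximum":1}}},"gripper":{"type":"array","items":{"type":"number"}},"newtons":{"type":"number"}},"required":["translation","rotation","gripper"]}

```bash
mkdir -p pics
cat > h.py <<'E'
import numpy as np, cv2
from workcell import *
def cam(n):
    c=calibration(n); return np.array(c["intrinsics"]),np.array(c["R"]),np.array(c["t"]).ravel()
def ray(n,uv,z):
    K,R,t=cam(n); C=-R.T@t; d=R.T@np.linalg.solve(K,[uv[0],uv[1],1.]); return C+d*(z-C[2])/d[2]
def proj(n,X):
    K,R,t=cam(n); p=K@(R@np.array(X,float)+t); return p[:2]/p[2]
def save(n,f,crop=None,s=1):
    im=read_camera(n)[:,:,::-1].copy()
    if crop: a,b,c,d=crop; im=im[b:d,a:c]
    if s!=1: im=cv2.resize(im,None,fx=s,fy=s,interpolation=cv2.INTER_CUBIC)
    cv2.imwrite('pics/'+f,im)
E
python3 - <<'E'
from h import *
print(state())
a=read_camera('scene');b=read_camera('top')
cv2.imwrite('pics/a.png',a[:,:,::-1]);cv2.imwrite('pics/b.png',b[:,:,::-1])
for c in ('scene','top'):
    K,R,t=cam(c);print(c,-R.T@t,R.T[:,2],K[0,0])
    for n,z in (('handle_mid',65),('tool_block',45),('riser',70),('bore_mouth',70),('dish',84),('jarlet',90),('mug_a',40),('mug_b',40),('beaker',45)):
        print(n,[(np.round(d['uv']),round(d['p'],2),np.round(ray(c,d['uv'],z)[:2])) for d in find_in(n,c)[:3]])
E
```

```text
{'clock': 0.0, 'qpos': array([ 1.1108205 ,  0.52202688, -0.03635599,  1.59997685,  0.02118115,
        1.02110837, -0.11278938]), 'qd': array([ 0.00030711, -0.00058826,  0.00086732, -0.00068205, -0.00243552,
       -0.00112793,  0.00019113]), 'effort': array([ 4.99409780e-04, -9.27107263e+01,  1.98018260e+00, -3.69946754e+01,
        1.80492376e-02,  8.05686781e-03,  5.52433073e-05]), 'position': array([ 237.35000091, -577.82264369,  230.72854467]), 'ee_rot': array([-5.51569358e-04,  9.81067770e-01,  1.93663907e-01, -1.34617621e-04]), 'contact_force': array([ 0.08575986,  0.29834688, -0.40353543]), 'moment': array([ 0.00555756, -0.01664723,  0.02653352]), 'grasp_force': 0.0, 'finger_gap': 0.998690484569837}
scene [1551.29888351  323.75268791 1203.08322735] [-0.6715208  -0.19725224 -0.71424881] 527.4210365380864
handle_mid [(array([413., 240.]), 0.94, array([466., 391.])), (array([372., 233.]), 0.55, array([471., 272.]))]
tool_block [(array([370., 256.]), 0.91, array([543., 279.])), (array([371., 234.]), 0.16, array([458., 268.]))]
riser [(array([241., 238.]), 0.56, array([599., -89.]
[... 699 characters left out ...]
, 208.]), 0.59, array([497., 251.]))]
riser [(array([328., 176.]), 0.66, array([574., -95.]))]
bore_mouth [(array([332., 177.]), 0.9, array([ 572., -105.]))]
dish [(array([346., 163.]), 0.7, array([ 602., -136.]))]
jarlet [(array([383., 165.]), 0.71, array([ 598., -222.]))]
mug_a [(array([201., 121.]), 0.78, array([713., 218.])), (array([293., 172.]), 0.72, array([587., -12.])), (array([435., 279.]), 0.69, array([ 331., -354.]))]
mug_b [(array([201., 121.]), 0.78, array([713., 218.])), (array([293., 172.]), 0.72, array([587., -12.])), (array([435., 279.]), 0.69, array([ 331., -354.]))]
beaker [(array([137., 272.]), 0.82, array([340., 361.])), (array([185., 206.]), 0.43, array([501., 251.]))]
```

View pics/a.png

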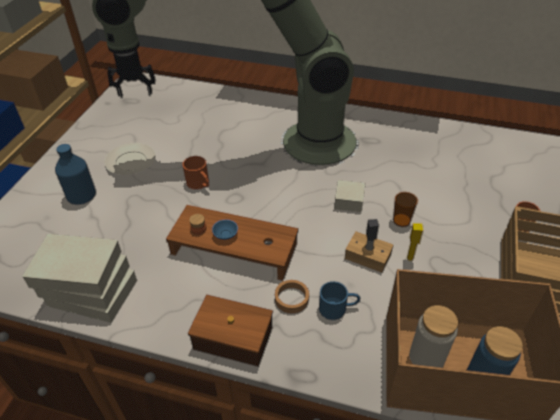

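View pics/b.png

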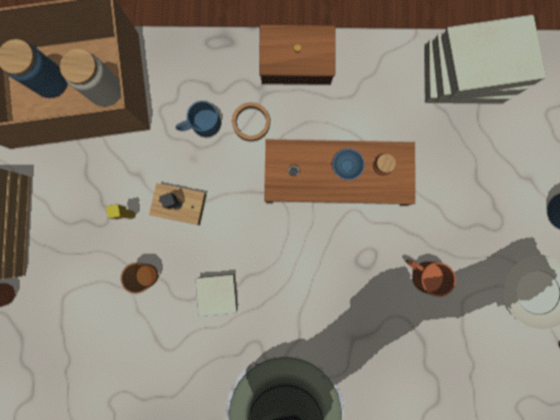

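Scene picture: the candidates for the key are the dark square handle in the light wooden block (scene 372,231; top 168,200) and the yellow look-alike (scene 417,235; top 115,212). I choose the dark one. The riser hole is at scene (268,241), top (293,171).

Run:
```python
from h import *
def cr(f,x,y,w=30,s=9):
    im=cv2.imread('pics/'+f); return cv2.resize(im[y-w:y+w,x-w:x+w],(390,290 if 0 else 290),interpolation=cv2.INTER_CUBIC) if 0 else cv2.resize(im[y-22:y+22,x-w:x+w],(390,286),interpolation=cv2.INTER_CUBIC)
cv2.imwrite('pics/c.png',np.vstack([np.hstack([cr('b.png',177,203),cr('b.png',293,171)]),np.hstack([cr('a.png',372,240),cr('a.png',268,241)])]))
```

```text
(no output)
```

View pics/c.png

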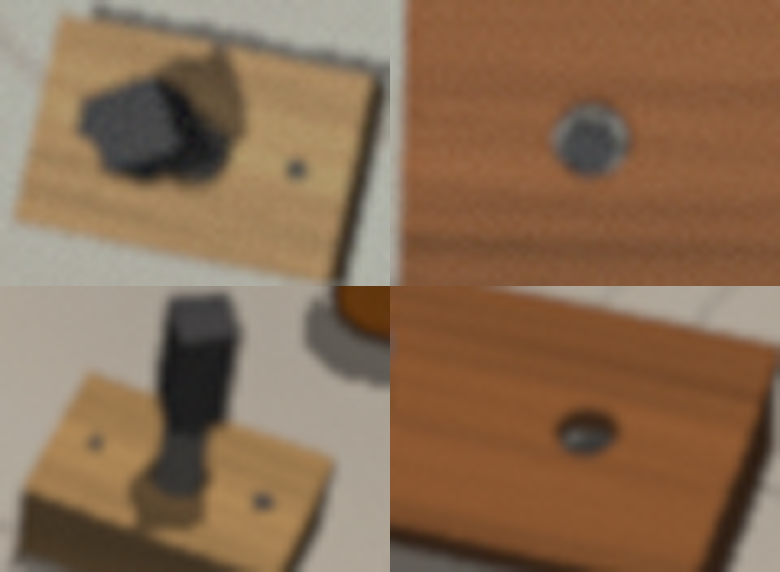

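The crops confirm the dark square handle in the light block, with its top face at about top (167.5,200). The steel ring of the riser hole is at about top (293.3,170.2), with the darker hex socket inside it.

Run:
```python
from h import *
ims=[cv2.imread('pics/b.png').astype(float)]
for _ in range(8): ims.append(read_camera('top')[:,:,::-1].astype(float))
im=np.mean(ims,0).clip(0,255).astype(np.uint8); cv2.imwrite('pics/avg.png',im)
sc=[read_camera('scene')[:,:,::-1].astype(float) for _ in range(8)]
imS=np.mean(sc,0).clip(0,255).astype(np.uint8); cv2.imwrite('pics/avgS.png',imS)
def up(i,x,y,w,h,s):
    return cv2.warpAffine(i,np.float32([[s,0,-s*(x-w)],[0,s,-s*(y-h)]]),(int(2*w*s),int(2*h*s)),flags=cv2.INTER_CUBIC)
A=up(im,172,203,16,12,12);B=up(im,293,170,12,12,16);C=up(imS,372,240,16,24,8);D=up(imS,268,241,16,12,12)
cv2.imwrite('pics/d.png',np.vstack([np.hstack([A,np.zeros((288,10,3),np.uint8),cv2.resize(B,(384,288))[:, :] if 0 else up(im,293,170,16,12,12)]),np.hstack([D,np.zeros((288,10,3),np.uint8),up(imS,373,233,16,12,12)])]))
for (w) in ('riser',):
    hsv=cv2.cvtColor(im,cv2.COLOR_BGR2HSV)
    pass
g=cv2.cvtColor(im,cv2.COLOR_BGR2GRAY)
print(g[190:216,158:184])
print(g[162:179,284:303])
```

```text
[[144 144 143 143 141 141 140 139 139 137 138 136 132 127 115 103  95  90
   90  90  90  83  79  83 107 133]
 [146 146 146 144 144 144 144 143 141 138 136 132 122 109  95  87  81  78
   78  78  77  77  76  78  97 126]
 [146 147 146 147 147 146 144 141 135 123 120 112  97  83  77  76  79  80
   80  78  79  79  76  77  88 112]
 [143 142 144 144 143 139 132 124 114  99  93  83  72  59  56  64  72  78
   81  82  80  80  80  78  82 102]
 [140 138 137 133 125 117 106  96  87  75  73  70  64  47  39  44  57  69
   77  81  83  82  80  79  81  96]
 [139 128 119 109  98  88  80  75  71  69  70  70  67  54  37  31  38  51
   70  81  84  83  83  82  81  90]
 [140 116  95  83  75  71  69  69  69  68  70  71  70  62  44  28  27  37
   59  78  86  86  86  84  83  84]
 [140 109  80  69  69  69  71  69  69  71  70  70  71  66  51  33  26  30
   48  68  79  83  84  86  86  85]
 [137 104  76  68  68  71  70  69  69  69  70  71  71  70  58  39  27  26
   36  52  64  74  82  86  87  87]
 [129  97  71  70  70  71  71  70  69  69  70  71  71  72  62  44  29  27
   30  40  52  66  76  82  84  87]
 [122  92 
[... 2412 characters left out ...]
  72  72  73  71  71  71  84 100  92  92 100
  102]
 [103 103 101 100  99  88  75  72  73  72  73  73  70  79  89  88  93 100
  101]
 [105 105 103  99  94  85  76  72  73  72  72  73  75  85  92  92  96 102
  103]
 [108 107 107 104  95  86  73  69  72  73  73  74  82  96 102 100 101 105
  104]
 [109 108 109 107 102  91  75  67  72  72  72  77  89 103 106 105 106 106
  107]
 [109 109 110 109 106 100  88  81  78  78  77  83  93 103 106 107 107 107
  108]
 [109 108 108 109 109 105 101  97  92  90  90  93 100 102 105 106 107 107
  106]
 [105 106 106 107 107 105 106 103 101 101 101 102 104 104 105 105 105 105
  105]
 [103 103 102 102 102 102 103 103 102 103 102 103 104 104 103 104 103 105
  103]]
```

View pics/d.png

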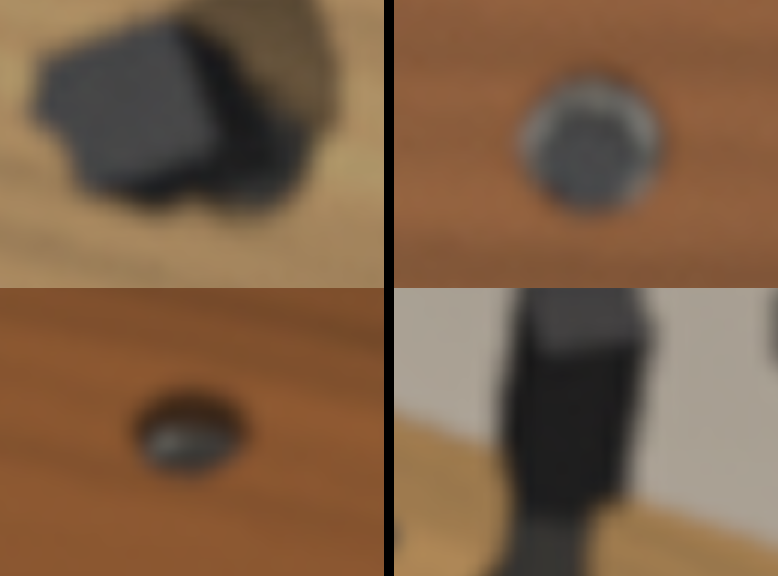

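Run:
```python
from h import *
from scipy.spatial.transform import Rotation as Ro
c=np.array([[178,20],[220,141],[78,189],[36,75]])/12+[156,191]
W=np.array([ray('top',p,147) for p in c]);ctr=W.mean(0)
print('handle',ctr,[np.linalg.norm(W[i]-W[i-1]).round(1) for i in range(4)],[np.degrees(np.arctan2(*(W[i]-W[i-1])[[1,0]])).round(1)%90 for i in range(4)])
# scene check: project the handle into scene
print('scene proj top/mid',proj('scene',[*ctr[:2],147]),proj('scene',[*ctr[:2],117]))
d=np.array([189,435-288])/12+[252,229]
H=ray('top',[293.4,169.85],70);print('hole top',H,'hole scene',ray('scene',d,70))
g=cv2.cvtColor(cv2.imread('pics/avg.png'),cv2.COLOR_BGR2GRAY).astype(float)[160:182,282:306]
S=10
def poly(P):
    m=np.zeros((220,240),np.uint8);uv=np.array([proj('top',p) for p in P]);cv2.fillPoly(m,[np.round((uv-[282,160]+.5)*S).astype(int)],255);return m
th=np.linspace(0,2*np.pi,60,endpoint=False)
best=[]
for dx in np.arange(-4,4.1,1):
  for dy in np.arange(-3,3.1,1):
    ce=H+[dx,dy,0]
    ring=poly([ce+[14*np.cos(t),14*np.sin(t),0] for t in th]); 
    core=cv2.resize(poly([ce+[12.8*np.cos(t),12.8*np.sin(t),0] for t in th]),(24,22),interpolation=cv2.INTER_AREA)>200
    bott=poly([ce+[14*np.cos(t),14*np.sin(t),-16] for t in th])
    for a in range(0,60,3):
      hx=poly([ce+[12.24*np.cos(np.radians(a+60*k)),12.24*np.sin(np.radians(a+60*k)),-16] for k in range(6)])
      lay=[hx&ring,(bott&~hx)&ring,ring&~bott&~hx,255-ring]
      L=[cv2.GaussianBlur(cv2.resize(l,(24,22),interpolation=cv2.INTER_AREA).astype(float),(0,0),.8).ravel() for l in lay]
      X=np.array(L).T; r=np.linalg.lstsq(X,g.ravel(),rcond=None); best.append((((X@r[0]-g.ravel())**2).sum(),dx,dy,a))
best.sort();print([tuple(np.round(b)) for b in best[:8]])
for a in range(0,60,3): print(a,round(min(b[0] for b in best if b[3]==a)),end='; ')
s=state();print(Ro.from_quat(np.roll(s['ee_rot'],-1)).as_matrix().round(3))
```

```text
handle [505.5791771  270.18891958 147.        ] [np.float64(28.0), np.float64(23.9), np.float64(27.5), np.float64(22.7)] [np.float64(22.0), np.float64(20.599999999999994), np.float64(19.400000000000006), np.float64(21.8)]
scene proj top/mid [372.67588174 221.76097517] [371.47202756 229.14916715]
hole top [587.53837709 -12.41708505  70.        ] hole scene [589.13066235 -11.77577581  70.        ]Traceback (most recent call last):
  File "<stdin>", line 23, in <module>
  File "<stdin>", line 13, in poly
  File "h.py", line 8, in proj
    K,R,t=cam(n); p=K@(R@np.array(X,float)+t); return p[:2]/p[2]
          ~~~^^^
  File "h.py", line 4, in cam
    c=calibration(n); return np.array(c["intrinsics"]),np.array(c["R"]),np.array(c["t"]).ravel()
ValueError: time passes only in moves, steps and waits
```

Request:
jog_arm(
  translation=[
    [0.526,0.756,0],
    [0.526,0.756,0],
    [0.526,0.756,0],
    [0.526,0.756,0],
    [0.526,0.756,0],
    [0.526,0.756,0],
    [0.526,0.756,0],
    [0.526,0.756,0],
    [0.526,0.756,0],
    [0.526,0.756,0],
    [0.526,0.756,0],
    [0.526,0.756,0],
  ],
  rotation=[
    [0,0,-0.01],
    [0,0,-0.01],
    [0,0,-0.01],
    [0,0,-0.01],
    [0,0,-0.01],
    [0,0,-0.01],
    [0,0,-0.01],
    [0,0,-0.01],
    [0,0,-0.01],
    [0,0,-0.01],
    [0,0,-0.01],
    [0,0,-0.01],
  ],
  gripper=[1,1,1,1,1,1,1,1,1,1,1,1],
  newtons=60,
)

```text
clock: 3.0
position: [500.0, -201.0, 231.2]
ee_rot: [0.0, 0.984, 0.178, -0.0]
contact_force: [-0.3, 0.4, 0.2]
finger_gap: 0.999
grasp_force: 0.0
```

Request:
jog_arm(
  translation=[
    [0.012,0.943,0],
    [0.012,0.943,0],
    [0.012,0.943,0],
    [0.012,0.943,0],
    [0.012,0.943,0],
    [0.012,0.943,0],
    [0.012,0.943,0],
    [0.012,0.943,0],
    [0.012,0.943,0],
    [0.012,0.943,0],
    [0.012,0.943,0],
    [0.012,0.943,0],
  ],
  rotation=[
    [0,0,0],
    [0,0,0],
    [0,0,0],
    [0,0,0],
    [0,0,0],
    [0,0,0],
    [0,0,0],
    [0,0,0],
    [0,0,0],
    [0,0,0],
    [0,0,0],
    [0,0,0],
  ],
  gripper=[1,1,1,1,1,1,1,1,1,1,1,1],
)

```text
clock: 4.2
position: [507.0, 269.7, 231.1]
ee_rot: [0.0, 0.984, 0.177, -0.0]
contact_force: [0.1, -1.5, 0.6]
finger_gap: 1.0
grasp_force: 0.0
```

```bash
python3 - <<'E'
s=open('h.py').read().replace("def cam(n):\n    c=calibration(n); return","_c={}\ndef cam(n):\n    if n not in _c: _c[n]=calibration(n)\n    c=_c[n]; return")
open('h.py','w').write(s)
E
python3 - <<'E'
from h import *
s=state();print(s['clock'],s['qpos'].round(3),s['position'].round(1),s['ee_rot'].round(4))
H=np.array([587.7,-12.3,70])
g=cv2.cvtColor(cv2.imread('pics/avg.png'),cv2.COLOR_BGR2GRAY).astype(float)[160:182,282:306]
S=10
def poly(P):
    m=np.zeros((220,240),np.uint8);uv=np.array([proj('top',p) for p in P]);cv2.fillPoly(m,[np.round((uv-[282,160]+.5)*S).astype(int)],255);return m
th=np.linspace(0,2*np.pi,60,endpoint=False);best=[]
for dx in np.arange(-3,3.1,1):
  for dy in np.arange(-3,3.1,1):
    ce=H+[dx,dy,0]
    ring=poly([ce+[14*np.cos(t),14*np.sin(t),0] for t in th]);bott=poly([ce+[14*np.cos(t),14*np.sin(t),-16] for t in th])
    for a in range(0,60,3):
      hx=poly([ce+[12.24*np.cos(np.radians(a+60*k)),12.24*np.sin(np.radians(a+60*k)),-16] for k in range(6)])
      lay=[hx&ring,(bott&~hx)&ring,ring&~bott&~hx,255-ring]
      X=np.array([cv2.GaussianBlur(cv2.resize(l,(24,22),interpolation=cv2.INTER_AREA).astype(float),(0,0),.8).ravel() for l in lay]).T
      r=np.linalg.lstsq(X,g.ravel(),rcond=None); best.append((((X@r[0]-g.ravel())**2).sum(),dx,dy,a))
best.sort();print([tuple(map(float,np.round(b))) for b in best[:6]])
print([(a,round(min(b[0] for b in best if b[3]==a))) for a in range(0,60,3)])
save('scene','e.png',(320,170,430,280),5)
E
```

```text
4.2 [-0.377  0.454 -0.297  1.726  0.155  0.985 -1.946] [507.  269.7 231.1] [ 4.000e-04  9.841e-01  1.774e-01 -2.000e-04]
[(8836.0, -1.0, 0.0, 27.0), (8923.0, -1.0, 0.0, 30.0), (8928.0, -1.0, 0.0, 33.0), (9005.0, 0.0, 0.0, 30.0), (9021.0, -1.0, 0.0, 21.0), (9094.0, -1.0, 0.0, 24.0)]
[(0, 10333), (3, 10211), (6, 10207), (9, 9919), (12, 9733), (15, 9600), (18, 9397), (21, 9021), (24, 9094), (27, 8836), (30, 8923), (33, 8928), (36, 9105), (39, 9216), (42, 9514), (45, 9717), (48, 10054), (51, 9970), (54, 10224), (57, 10402)]
```

View pics/e.png

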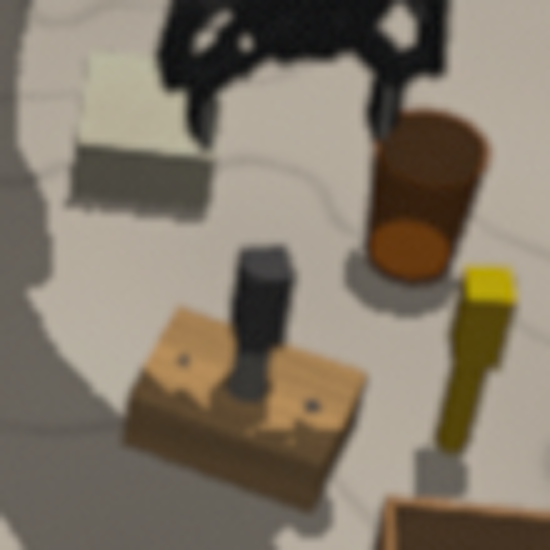

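The crop shows the gripper above and around the dark key at (262,290), with the fingers clear of the beaker and the yellow look-alike at (490,290). j7 is near its clockwise end, so I turn the gripper half a turn counter-clockwise before grasping, which leaves about 240° for tightening.

Request:
jog_arm(
  translation=[
    [0,0,0],
    [0,0,0],
    [0,0,0],
    [0,0,0],
    [0,0,0],
    [0,0,0],
    [0,0,0],
    [0,0,0],
    [0,0,0],
    [0,0,0],
    [0,0,0],
    [0,0,0],
    [0,0,0],
    [0,0,0],
    [0,0,0],
    [0,0,0],
    [0,0,0],
    [0,0,0],
    [0,0,0],
    [0,0,0],
  ],
  rotation=[
    [0,0,0.9],
    [0,0,0.9],
    [0,0,0.9],
    [0,0,0.9],
    [0,0,0.9],
    [0,0,0.9],
    [0,0,0.9],
    [0,0,0.9],
    [0,0,0.9],
    [0,0,0.9],
    [0,0,0.9],
    [0,0,0.9],
    [0,0,0.9],
    [0,0,0.9],
    [0,0,0.9],
    [0,0,0.9],
    [0,0,0.9],
    [0,0,0.9],
    [0,0,0.9],
    [0,0,0.9],
  ],
  gripper=[1,1,1,1,1,1,1,1,1,1,1,1,1,1,1,1,1,1,1,1],
)

```text
clock: 6.25
position: [507.1, 269.2, 231.1]
ee_rot: [-0.0, -0.022, 1.0, -0.0]
contact_force: [-0.1, 0.3, -0.2]
finger_gap: 0.999
grasp_force: 0.0
```

```bash
python3 -c "
from h import *
s=state();print(s['qpos'].round(3),s['position'].round(1),s['ee_rot'].round(4),s['contact_force'],s['moment'])"
```

```text
[ 0.057  0.6   -0.958  1.704  0.538  1.126  0.555] [507.1 269.2 231.1] [-1.000e-04 -2.200e-02  9.998e-01 -5.000e-04] [-0.09696872  0.30849833 -0.16197851] [-0.01498551 -0.00317588  0.01868909]
```

Request:
jog_arm(
  translation=[
    [-0.0026,0.0028,0],
    [-0.0026,0.0028,0],
    [-0.0026,0.0028,0],
    [-0.0026,0.0028,0],
    [-0.0026,0.0028,-0.1],
    [-0.0026,0.0028,-0.16],
    [-0.0026,0.0028,-0.22],
    [-0.0026,0.0028,-0.26],
    [-0.0026,0.0028,-0.26],
    [-0.0026,0.0028,-0.26],
  ],
  rotation=[
    [0,0,0.1],
    [0,0,0.1],
    [0,0,0.1],
    [0,0,0.1],
    [0,0,0.1],
    [0,0,0.1],
    [0,0,0.1],
    [0,0,0.1],
    [0,0,0.1],
    [0,0,0.1],
  ],
  gripper=[1,1,1,1,1,1,1,1,1,1],
)

```text
clock: 7.25
position: [505.3, 272.9, 101.9]
ee_rot: [0.0, -0.177, 0.984, -0.0]
contact_force: [0.1, -0.1, 0.4]
finger_gap: 1.002
grasp_force: 0.0
```

```bash
python3 -c "
from h import *
s=state();print(s['qpos'].round(3),s['position'].round(1),s['ee_rot'].round(4),s['contact_force'],s['moment'])
save('scene','f.png',(320,170,430,280),5)"
```

```text
[ 0.012  0.779 -0.911  1.809  0.755  0.944  0.691] [505.3 272.9 101.9] [ 1.000e-04 -1.767e-01  9.843e-01 -0.000e+00] [ 0.08755314 -0.14714622  0.41501791] [-0.0052016   0.00295962 -0.01125809]
```

View pics/f.png

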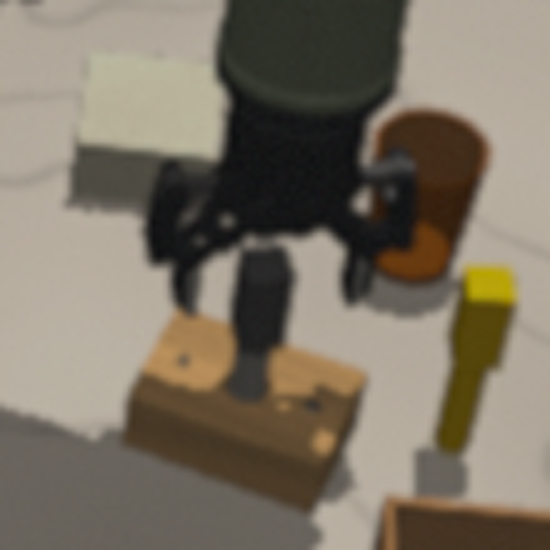

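The crop shows both fingers straddling the dark key (262,300), slightly off towards +y. I correct by 2 mm and close.

Request:
jog_arm(
  translation=[
    [0.001,-0.0046,0],
    [0.001,-0.0046,0],
    [0.001,-0.0046,0],
    [0.001,-0.0046,0],
    [0.001,-0.0046,0],
    [0.001,-0.0046,0],
    [0.001,-0.0046,0],
    [0.001,-0.0046,0],
    [0.001,-0.0046,0],
    [0.001,-0.0046,0],
    [0.001,-0.0046,0],
    [0.001,-0.0046,0],
  ],
  rotation=[
    [0,0,0],
    [0,0,0],
    [0,0,0],
    [0,0,0],
    [0,0,0],
    [0,0,0],
    [0,0,0],
    [0,0,0],
    [0,0,0],
    [0,0,0],
    [0,0,0],
    [0,0,0],
  ],
  gripper=[1,1,-1,-1,-1,-1,-1,-1,-1,-1,-1,-1],
  newtons=60,
)

```text
clock: 8.5
position: [505.8, 270.5, 101.5]
ee_rot: [0.0, -0.178, 0.984, -0.0]
contact_force: [1.2, -1.4, 6.1]
finger_gap: 0.32
grasp_force: 59.0
```

```bash
python3 -c "
from h import *
s=state();print(s['clock'],s['qpos'].round(3),s['position'].round(1),s['ee_rot'].round(4),s['contact_force'],s['moment'],s['finger_gap'])"
```

```text
8.5 [ 0.016  0.779 -0.912  1.811  0.757  0.943  0.696] [505.8 270.5 101.5] [ 2.000e-04 -1.782e-01  9.840e-01 -1.000e-04] [ 1.19297697 -1.38915808  6.08548295] [-0.45783181 -0.05262217  0.02119028] 0.320421673828625
```

Request:
jog_arm(
  translation=[
    [0,0,0.08],
    [0,0,0.18],
    [0,0,0.27],
    [0,0,0.28],
    [0.164,-0.566,0.28],
    [0.164,-0.566,0.28],
    [0.164,-0.566,0.28],
    [0.164,-0.566,0.28],
    [0.164,-0.566,0.28],
    [0.164,-0.566,0.28],
    [0.164,-0.566,0.28],
    [0.164,-0.566,0.28],
    [0.164,-0.566,0.28],
    [0.164,-0.566,0.28],
    [0.164,-0.566,0.28],
    [0.164,-0.566,0.28],
    [0.164,-0.566,0.28],
    [0.164,-0.566,0.28],
  ],
  rotation=[
    [0,0,0],
    [0,0,0],
    [0,0,0],
    [0,0,0],
    [0,0,0.1],
    [0,0,0.1],
    [0,0,0.1],
    [0,0,0.1],
    [0,0,0.1],
    [0,0,0.1],
    [0,0,0.1],
    [0,0,0.1],
    [0,0,0.1],
    [0,0,0.1],
    [0,0,0.1],
    [0,0,0.1],
    [0,0,0.1],
    [0,0,0.1],
  ],
  gripper=[-1,-1,-1,-1,-1,-1,-1,-1,-1,-1,-1,-1,-1,-1,-1,-1,-1,-1],
)

```text
clock: 10.3
position: [587.7, -12.4, 241.3]
ee_rot: [0.0, -0.33, 0.944, -0.0]
contact_force: [-0.1, -0.4, -4.0]
finger_gap: 0.315
grasp_force: 61.9
```

Run:
```python
from h import *
s=state();print(s['clock'],s['qpos'].round(3),s['position'].round(1),s['ee_rot'].round(4),s['contact_force'],s['moment'],s['finger_gap'])
a=np.mean([read_camera('scene')[:,:,::-1].astype(float) for _ in range(2)],0).astype(np.uint8)
p=s['position'];pr=[proj('scene',p-[0,0,k]) for k in (0,12,94.5)];print(pr,proj('scene',[587.7,-12.3,70]))
x,y=np.round(pr[2]).astype(int)
c=cv2.resize(a[y-50:y+50,x-50:x+50],(580,580),interpolation=cv2.INTER_CUBIC);cv2.imwrite('pics/g.png',c);print(x,y)
```

```text
10.3 [ 0.635  0.677 -1.115  1.654  0.641  1.224  1.621] [587.7 -12.4 241.3] [ 0.    -0.33   0.944 -0.   ] [-0.13810003 -0.35403816 -4.0487274 ] [-0.03713232  0.06070029 -0.03467021] 0.3148134374318673
[array([265.83808097, 197.66227498]), array([265.97926672, 200.93111212]), array([266.905285  , 222.37097389])] [267.72479797 240.85800816]
267 222
```

View pics/g.png

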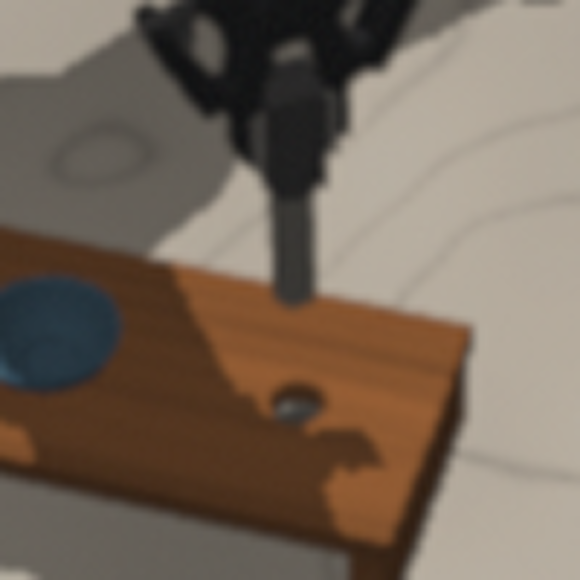

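The tip shows at crop (293,302), i.e. scene (267,223.7). It's vertical and lines up with the hole at scene (267.7,241), so I descend.

Request:
jog_arm(
  translation=[
    [0,0,-0.08],
    [0,0,-0.13],
    [0,0,-0.14],
    [0,0,-0.145],
    [0,0,-0.15],
    [0,0,-0.155],
    [0,0,-0.16],
    [0,0,-0.165],
    [0,0,-0.17],
    [0,0,-0.174],
    [0,0,-0.174],
  ],
  rotation=[
    [0,0,0],
    [0,0,0],
    [0,0,0],
    [0,0,0],
    [0,0,0],
    [0,0,0],
    [0,0,0],
    [0,0,0],
    [0,0,0],
    [0,0,0],
    [0,0,0],
  ],
  gripper=[-1,-1,-1,-1,-1,-1,-1,-1,-1,-1,-1],
)

```text
clock: 11.5
position: [587.6, -12.5, 154.0]
ee_rot: [-0.0, -0.33, 0.944, 0.0]
contact_force: [1.1, 0.3, -3.7]
finger_gap: 0.32
grasp_force: 61.7
```

Request:
jog_arm(
  translation=[
    [0,0,-0.002],
    [0,0,-0.004],
    [0,0,-0.006],
    [0,0,-0.008],
    [0,0,-0.01],
    [0,0,-0.012],
    [0,0,-0.013],
    [0,0,-0.013],
  ],
  rotation=[
    [0,0,0],
    [0,0,0],
    [0,0,0],
    [0,0,0],
    [0,0,0],
    [0,0,0],
    [0,0,0],
    [0,0,0],
  ],
  gripper=[-1,-1,-1,-1,-1,-1,-1,-1],
)

```text
clock: 12.3
position: [587.7, -12.5, 147.7]
ee_rot: [-0.0, -0.33, 0.944, 0.0]
contact_force: [-0.1, -0.3, -4.1]
finger_gap: 0.318
grasp_force: 61.7
```

Tip at about 53 and still free.

Request:
jog_arm(
  translation=[
    [0,0,-0.001],
    [0,0,-0.002],
    [0,0,-0.003],
    [0,0,-0.004],
    [0,0,-0.004],
  ],
  rotation=[
    [0,0,0],
    [0,0,0],
    [0,0,0],
    [0,0,0],
    [0,0,0],
  ],
  gripper=[-1,-1,-1,-1,-1],
)

```text
clock: 12.8
position: [587.8, -12.5, 146.0]
ee_rot: [0.0, -0.33, 0.944, -0.0]
contact_force: [-0.6, 0.1, -0.7]
finger_gap: 0.316
grasp_force: 62.6
```

Request:
jog_arm(
  translation=[
    [0,0,-0.002],
    [0,0,-0.002],
  ],
  rotation=[
    [0,0,0],
    [0,0,0],
  ],
  gripper=[-1,-1],
)

```text
clock: 13.0
position: [588.0, -12.4, 145.4]
ee_rot: [0.0, -0.33, 0.944, -0.0]
contact_force: [-2.2, -1.9, 9.2]
finger_gap: 0.322
grasp_force: 63.7
```

Request:
jog_arm(
  translation=[
    [-0.001,-0.001,0],
    [-0.001,-0.001,0],
    [-0.001,-0.001,0],
    [-0.001,-0.001,0],
  ],
  rotation=[
    [0,0,-0.0167],
    [0,0,-0.0333],
    [0,0,-0.05],
    [0,0,-0.05],
  ],
  gripper=[-1,-1,-1,-1],
)

```text
clock: 13.4
position: [587.5, -12.6, 145.5]
ee_rot: [0.0, -0.254, 0.967, -0.0]
contact_force: [-1.3, 0.9, 7.1]
finger_gap: 0.323
grasp_force: 63.2
```

```bash
cat > st.py <<'E'
from h import *
s=state();q=s['ee_rot'];print(s['clock'],'q7',s['qpos'][6].round(3),s['position'].round(2),'yaw',np.degrees(2*np.arctan2(q[2],q[1])).round(1),s['contact_force'].round(1),s['moment'].round(2),s['finger_gap'].round(3))
E
python3 st.py
```

```text
Traceback (most recent call last):
  File "st.py", line 2, in <module>
    s=state();q=s['ee_rot'];print(s['clock'],'q7',s['qpos'][6].round(3),s['position'].round(2),'yaw',np.degrees(2*np.arctan2(q[2],q[1])).round(1),s['contact_force'].round(1),s['moment'].round(2),s['finger_gap'].round(3))
                                                                                                                                                                                                   ^^^^^^^^^^^^^^^^^^^^^
AttributeError: 'float' object has no attribute 'round'
```

```bash
sed -i "s/s\['finger_gap'\].round(3)/s['finger_gap']/" st.py; python3 st.py
```

```text
13.4 q7 1.394 [587.48 -12.63 145.5 ] yaw 209.4 [-1.3  0.9  7.1] [ 0.18  0.58 -0.02] 0.32257195199727373
```

Request:
jog_arm(
  translation=[
    [0,0,0],
    [0,0,0],
    [0,0,0],
    [0,0,0],
  ],
  rotation=[
    [0,0,-0.0167],
    [0,0,-0.0333],
    [0,0,-0.05],
    [0,0,-0.05],
  ],
  gripper=[-1,-1,-1,-1],
)

```text
clock: 13.8
position: [587.5, -12.6, 145.5]
ee_rot: [0.0, -0.177, 0.984, -0.0]
contact_force: [-2.1, -0.1, 6.7]
finger_gap: 0.321
grasp_force: 63.2
```

Request:
jog_arm(
  translation=[
    [0,0,0],
    [0,0,0],
    [0,0,0],
    [0,0,0],
  ],
  rotation=[
    [0,0,-0.0167],
    [0,0,-0.0333],
    [0,0,-0.05],
    [0,0,-0.05],
  ],
  gripper=[-1,-1,-1,-1],
)

```text
clock: 14.2
position: [587.4, -12.7, 145.4]
ee_rot: [0.0, -0.1, 0.995, -0.0]
contact_force: [-2.0, 0.5, 5.5]
finger_gap: 0.317
grasp_force: 63.2
```

Request:
jog_arm(
  translation=[
    [0,0,0],
    [0,0,0],
    [0,0,0],
    [0,0,0],
  ],
  rotation=[
    [0,0,-0.0167],
    [0,0,-0.0333],
    [0,0,-0.05],
    [0,0,-0.05],
  ],
  gripper=[-1,-1,-1,-1],
)

```text
clock: 14.6
position: [587.2, -13.2, 144.9]
ee_rot: [0.0, -0.022, 1.0, -0.0]
contact_force: [0.4, -1.3, -3.7]
finger_gap: 0.323
grasp_force: 61.9
```

```bash
python3 st.py
```

```text
14.6 q7 0.982 [587.23 -13.16 144.86] yaw 182.5 [ 0.4 -1.3 -3.7] [-0.4  -0.11  0.02] 0.32275142004806345
```

Request:
jog_arm(
  translation=[
    [0,0,-0.003],
    [0,0,-0.006],
    [0,0,-0.009],
    [0,0,-0.012],
    [0,0,-0.012],
  ],
  rotation=[
    [0,0,-0.008],
    [0,0,-0.008],
    [0,0,-0.008],
    [0,0,-0.008],
    [0,0,-0.008],
  ],
  gripper=[-1,-1,-1,-1,-1],
)

```text
clock: 15.1
position: [587.1, -13.2, 138.5]
ee_rot: [-0.0, -0.01, 1.0, -0.0]
contact_force: [1.1, -3.6, -6.5]
finger_gap: 0.322
grasp_force: 61.6
```

```bash
python3 st.py
```

```text
15.1 q7 0.955 [587.13 -13.21 138.49] yaw 181.1 [ 1.1 -3.6 -6.5] [-0.92 -0.41 -0.04] 0.3222085431093897
```

Request:
jog_arm(
  translation=[
    [0.0005,-0.001,-0.003],
    [0.0005,-0.002,-0.006],
    [0.0005,-0.002,-0.01],
    [0.0005,-0.002,-0.014],
    [0.0005,-0.002,-0.018],
    [0.0005,-0.002,-0.021],
    [0.0005,-0.002,-0.021],
  ],
  rotation=[
    [0,0,0],
    [0,0,0],
    [0,0,0],
    [0,0,0],
    [0,0,0],
    [0,0,0],
    [0,0,0],
  ],
  gripper=[-1,-1,-1,-1,-1,-1,-1],
)

```text
clock: 15.8
position: [587.3, -13.8, 128.1]
ee_rot: [-0.0, -0.01, 1.0, 0.0]
contact_force: [1.0, 1.8, -6.0]
finger_gap: 0.321
grasp_force: 61.6
```

```bash
python3 st.py
```

```text
15.8 q7 0.946 [587.34 -13.75 128.05] yaw 181.1 [ 1.   1.8 -6. ] [ 0.61 -0.11 -0.03] 0.3208928829585714
```

Request:
jog_arm(
  translation=[
    [0,-0.0005,-0.002],
    [0,0,-0.003],
    [0,0,-0.003],
    [0,0,-0.003],
    [0,0,-0.003],
    [0,0,-0.003],
    [0,0,-0.003],
    [0,0,-0.003],
    [0,0,-0.003],
    [0,0,-0.003],
    [0,0,-0.003],
    [0,0,-0.003],
  ],
  rotation=[
    [0,0,0],
    [0,0,0],
    [0,0,-0.03],
    [0,0,-0.06],
    [0,0,-0.1],
    [0,0,-0.14],
    [0,0,-0.18],
    [0,0,-0.22],
    [0,0,-0.26],
    [0,0,-0.3],
    [0,0,-0.3333],
    [0,0,-0.3333],
  ],
  gripper=[-1,-1,-1,-1,-1,-1,-1,-1,-1,-1,-1,-1],
)

```text
clock: 17.0
position: [587.7, -14.0, 126.8]
ee_rot: [0.0, 0.492, 0.87, -0.0]
contact_force: [2.6, 2.0, -5.9]
finger_gap: 0.319
grasp_force: 61.5
```

```bash
python3 st.py
```

```text
17.0 q7 0.043 [587.68 -13.99 126.82] yaw 121.0 [ 2.6  2.  -5.9] [ 0.44 -0.79  0.01] 0.31945254810306367
```

Request:
jog_arm(
  translation=[
    [0.001,0.001,-0.001],
    [0.001,0.001,-0.001],
    [0.001,0.001,-0.001],
    [0.001,0.001,-0.001],
    [0.001,0.001,-0.001],
    [0.001,0.001,-0.001],
    [0.001,0.001,-0.001],
    [0.001,0.001,-0.001],
    [0.001,0.001,-0.001],
    [0.001,0.001,-0.001],
    [0.001,0.001,-0.001],
    [0.001,0.001,-0.001],
    [0.001,0.001,-0.001],
  ],
  rotation=[
    [0,0,-0.04],
    [0,0,-0.08],
    [0,0,-0.12],
    [0,0,-0.16],
    [0,0,-0.2],
    [0,0,-0.24],
    [0,0,-0.28],
    [0,0,-0.32],
    [0,0,-0.36],
    [0,0,-0.4],
    [0,0,-0.44],
    [0,0,-0.48],
    [0,0,-0.5],
  ],
  gripper=[-1,-1,-1,-1,-1,-1,-1,-1,-1,-1,-1,-1,-1],
)

```text
clock: 18.3
position: [587.8, -14.4, 126.6]
ee_rot: [0.001, 0.964, 0.267, -0.0]
contact_force: [-0.4, -2.7, 2.5]
finger_gap: 0.316
grasp_force: 62.5
```

```bash
python3 st.py
```

```text
18.3 q7 -1.269 [587.82 -14.36 126.56] yaw 31.0 [-0.4 -2.7  2.5] [-1.1   0.19  0.11] 0.3164642602009631
```

Request:
jog_arm(
  translation=[
    [0,-0.001,0],
    [0,-0.001,0],
    [0,-0.001,0],
    [0,-0.001,0],
    [0,-0.001,0],
    [0,-0.001,0],
  ],
  rotation=[
    [0,0,-0.04],
    [0,0,-0.08],
    [0,0,-0.12],
    [0,0,-0.15],
    [0,0,-0.175],
    [0,0,-0.175],
  ],
  gripper=[-1,-1,-1,-1,-1,-1],
)

```text
clock: 18.9
position: [587.6, -14.5, 126.5]
ee_rot: [0.0, 1.0, -0.003, -0.0]
contact_force: [-2.1, -3.7, 2.3]
finger_gap: 0.322
grasp_force: 62.7
```

```bash
python3 st.py
```

```text
18.9 q7 -1.716 [587.63 -14.54 126.47] yaw -0.3 [-2.1 -3.7  2.3] [-1.07  0.59 -0.03] 0.32247158189044534
```

Request:
jog_arm(
  translation=[
    [0,-0.001,0],
    [0,-0.001,0],
    [0,-0.001,0],
    [0,-0.001,0],
  ],
  rotation=[
    [0,0,-0.02],
    [0,0,-0.04],
    [0,0,-0.06],
    [0,0,-0.06],
  ],
  gripper=[-1,-1,-1,-1],
)

```text
clock: 19.3
position: [587.7, -14.7, 126.5]
ee_rot: [0.0, 0.995, -0.096, -0.0]
contact_force: [-2.9, -1.9, 4.6]
finger_gap: 0.322
grasp_force: 63.0
```

Request:
jog_arm(
  translation=[
    [0,-0.001,0],
    [0,-0.001,0],
    [0,-0.001,0],
    [0,-0.001,0],
  ],
  rotation=[
    [0,0,-0.02],
    [0,0,-0.04],
    [0,0,-0.06],
    [0,0,-0.06],
  ],
  gripper=[-1,-1,-1,-1],
)

```text
clock: 19.7
position: [587.6, -14.8, 126.5]
ee_rot: [0.0, 0.982, -0.189, -0.0]
contact_force: [-3.6, 0.1, 5.6]
finger_gap: 0.32
grasp_force: 63.1
```

```bash
python3 st.py
```

```text
19.7 q7 -2.018 [587.6  -14.81 126.45] yaw -21.8 [-3.6  0.1  5.6] [-0.07  1.08 -0.02] 0.31969932032654935
```

Request:
jog_arm(
  translation=[
    [-0.001,0,0],
    [-0.001,0,0],
    [-0.001,0,0],
    [-0.001,0,0],
  ],
  rotation=[
    [0,0,-0.02],
    [0,0,-0.04],
    [0,0,-0.06],
    [0,0,-0.06],
  ],
  gripper=[-1,-1,-1,-1],
)

```text
clock: 20.1
position: [587.3, -14.7, 126.5]
ee_rot: [0.0, 0.96, -0.281, -0.0]
contact_force: [-3.5, 0.2, 4.9]
finger_gap: 0.321
grasp_force: 63.4
```

```bash
python3 st.py
```

```text
20.1 q7 -2.17 [587.31 -14.75 126.45] yaw -32.6 [-3.5  0.2  4.9] [0.03 0.79 0.3 ] 0.32109089448290407
```

Request:
jog_arm(
  translation=[
    [-0.001,0,0],
    [-0.001,0,0],
    [-0.001,0,0],
    [-0.001,0,0],
  ],
  rotation=[
    [0,0,-0.015],
    [0,0,-0.03],
    [0,0,-0.045],
    [0,0,-0.045],
  ],
  gripper=[-1,-1,-1,-1],
)

```text
clock: 20.5
position: [587.1, -14.6, 126.5]
ee_rot: [-0.0, 0.938, -0.347, 0.0]
contact_force: [-3.1, 0.7, 5.7]
finger_gap: 0.32
grasp_force: 67.2
```

```bash
python3 st.py
```

```text
20.5 q7 -2.283 [587.05 -14.59 126.47] yaw -40.6 [-3.1  0.7  5.7] [0.13 0.46 1.37] 0.31998482524696276
```

Request:
jog_arm(
  translation=[
    [0,0,0],
    [0,0,0],
    [0,0,0],
    [0,0,0],
  ],
  rotation=[
    [0,0,-0.01],
    [0,0,-0.02],
    [0,0,-0.02],
    [0,0,-0.02],
  ],
  gripper=[-1,-1,-1,-1],
)

```text
clock: 20.9
position: [587.0, -14.6, 126.5]
ee_rot: [-0.0, 0.927, -0.376, 0.0]
contact_force: [-1.4, 1.7, 6.5]
finger_gap: 0.322
grasp_force: 70.5
```

```bash
python3 st.py
```

```text
20.9 q7 -2.333 [587.03 -14.62 126.48] yaw -44.2 [-1.4  1.7  6.5] [0.25 0.55 1.83] 0.32195935021280997
```

The wrist torque climbed to 1.8 N m against a drag of about 0.1, with only small side forces, so the bolt is on its stop. I release and rise.

Request:
jog_arm(
  translation=[
    [0,0,0],
    [0,0,0],
    [0,0,0],
    [0,0,0],
    [0,0,0],
    [0,0,0],
    [0,0,0.02],
    [0,0,0.08],
    [0,0,0.16],
    [0,0,0.24],
    [0,0,0.3],
    [0,0,0.3],
    [0,0,0.3],
  ],
  rotation=[
    [0,0,0],
    [0,0,0],
    [0,0,0],
    [0,0,0],
    [0,0,0],
    [0,0,0],
    [0,0,0],
    [0,0,0],
    [0,0,0],
    [0,0,0],
    [0,0,0],
    [0,0,0],
    [0,0,0],
  ],
  gripper=[1,1,1,1,1,1,1,1,1,1,1,1,1],
)

```text
clock: 22.2
position: [587.0, -15.0, 277.1]
ee_rot: [-0.0, 0.926, -0.379, 0.001]
contact_force: [0.0, 0.1, -1.6]
finger_gap: 0.998
grasp_force: 0.0
```

```bash
python3 st.py
python3 - <<'E'
from h import *
print([np.round(proj('scene',[587.5,-14,z]),1) for z in (172,142,112,70)])
save('scene','i.png',(215,150,325,260),5)
E
```

```text
22.2 q7 -2.359 [586.98 -14.97 277.1 ] yaw -44.5 [ 0.   0.1 -1.6] [ 0.01 -0.01  0.06] 0.9976785201820912
[array([266.1, 215.9]), array([266.4, 223.4]), array([266.7, 230.8]), array([267.2, 240.7])]
```

View pics/i.png

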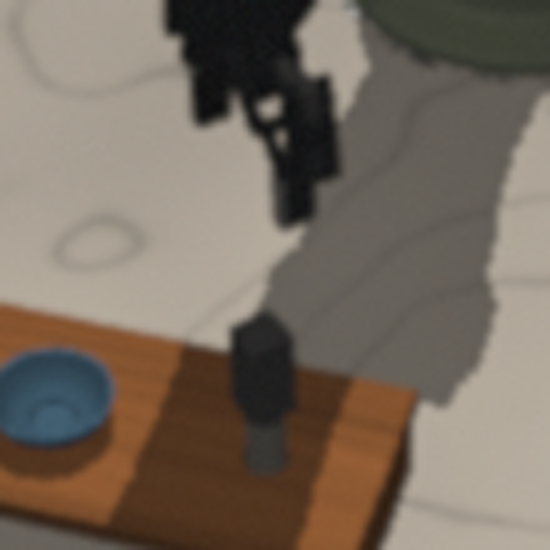

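The crop shows the key standing upright in the hole, with the handle top at about scene (268,216) where 215.9 was predicted for a fully seated key. The gripper is clear and the bowl hasn't moved.

```bash
python3 -c "
from workcell import job_done
print(job_done())"
```

```text
the job is handed in; nothing more can be done
None
```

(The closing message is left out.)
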